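# Set the depth stop of a bench jig to its setting block

### The job

Set the depth stop of the small jig to the steel setting block under it: take the yellow-handled driver from its black stand, put its blade fully into the slot of the brass stop screw, and turn the screw clockwise (seen from above) until its spring nose has come down on the block and is pushed in by a millimetre or two, so that the block would just drag and is not clamped. Leave the driver standing upright in the screw and the block in its place under the nose, turn the screw only with the driver, and do not disturb the timer or the petri dish.

Things in the scene. Friction and masses are not known exactly. Their poses are not given: they have to be found in the camera images.
- driver_grip (a point): Centre of the driver's square yellow handle (24 x 24 mm, 50 mm tall, vertical, faces square to x and y; top 25 mm above this point). z points up the driver, x along the width of its blade. At the start the driver stands upright in the black stand; weight about 0.12 kg.
- driver_shoulder (a point): Centre of the underside of the driver's round steel shoulder (32 mm across), 59 mm below the handle's centre; it rests on the stand at the start, and on the screw head's rim when the blade is fully in. Below it the flat blade: 11 mm deep, 24 mm wide along x, 4.5 mm thick along y (its lowest 4 mm 20 x 2.5 mm). Axes as driver_grip.
- screw_slot (a point): Centre of the mouth of the slot in the brass stop screw, level with the rim of its round head (36 mm across), about 0.12 m above the worktop; it moves down with the screw. x runs along the slot, z up. The slot is 7 mm wide, 14 mm deep, 30 mm long; the blade fits either way round, with about 0.1 rad of play.
- stop_screw (a joint): Turn of the stop screw (rad), growing clockwise seen from above, 0 to 2.6. Each radian lowers the screw and its nose by 5.0 mm. It turns stiffly (0.1 N m) and stays where it is left. At the start it stands between 0.3 and 1.0.
- nose_tip (a point): Lowest point of the screw's spring nose: a steel pin 10 mm across with a red band 4 mm tall just below the dark sleeve. Its spring gives 1 N per mm and bottoms at 6 mm; the band sinks into the sleeve as the nose is pushed in, and when it is gone the screw is too tight. At the start 1.5 to 5 mm clear of the block.
- stop_nose: The spring nose itself; origin at its tip.
- screw_head: The slotted brass head of the stop screw, 36 mm across and 18 mm tall; origin on its axis 69 mm below the mouth of its slot; axes as screw_slot.
- block_top (a point): Centre of the top face of the steel setting block (44 mm long, 24 mm wide, 30 mm tall, loose, 0.25 kg), which stands on the jig's base under the nose between two low rails. The base's top is 12 mm above the worktop. z up.
- setting_block: The setting block; origin at the centre of its underside.
- driver: The driver; origin at the blade's end, 70 mm below the handle's centre, z up.
- stop_jig: The jig, bolted down: grey base 150 x 110 x 12 mm with an aluminium column (34 x 60 mm, up to 102 mm above the worktop) at its +x end and an arm reaching from it towards -x; the screw axis is 30 mm to the -x side of the base's centre. Origin at the centre of the base's underside.
- driver_stand: The driver's fixed black stand, 60 x 60 x 20 mm, to the left or the right of the jig; origin at the centre of its underside, x along the slot that holds the blade.
- bench_timer: White bench timer, 62 x 66 x 18 mm, bystander; origin at the centre of its underside.
- petri_dish: Clear petri dish, 59 mm across, 15 mm tall, to the left of the jig, bystander; origin at the centre of its underside.
Not all that is in view belongs to the job. Leave any pink look-alike of the setting_block alone. Of the things that look like the driver, the larger one is meant.

How it is judged:
On the way:
1. the driver's blade is fully in the screw's slot (shoulder at most 4 mm above the rim and within 5 mm of the slot's mouth) while the nose is still clear of the block (distance between driver_shoulder and screw_slot below 0.005 m and z of driver_shoulder in the frame of screw_slot below 0.004 m and contact force between stop_nose and setting_block below 0.2 N), for 0.1 s.
At the end, for the whole second after the job is handed in: The nose presses on the setting block with 0.2 to 4 N (pushed in by up to nearly 4 mm), the block stands flat with its centre within 11 mm of the nose's axis, and the driver stands at rest, upright within 0.15 rad, in the screw's slot (shoulder within 6 mm of the slot's mouth) (contact force between stop_nose and setting_block between 0.2 and 4 N and horizontal distance between nose_tip and block_top below 0.011 m and angle between setting_block's own z axis and vertical below 0.05 rad and distance between driver_shoulder and screw_slot below 0.006 m and angle between driver's own z axis and vertical below 0.15 rad and linear speed of each of driver, setting_block below 0.02 m/s); the robot touches nothing.
It fails at once if the bench timer is moved by more than 30 mm (distance of bench_timer from where it was at the start of the episode above 0.03 m).
It fails at once if the petri dish is moved by more than 30 mm (distance of petri_dish from where it was at the start of the episode above 0.03 m).
It fails at once if the fingers turn or push the screw itself (over 2 N) (contact force between the fingers and screw_head above 2 N).
It also fails if it takes over 45 s, if anything falls off the work surface, if the arm or the gripper's body presses on something with over 40 N, if the wrist force passes 120 N, or if a joint passes its speed limit or range.

### The arm

A 7-joint arm with a two-finger parallel gripper is mounted at the origin on a cart in front of the work surface, level with it; the furniture and walls round the work are solid. World frame = base frame: x ahead of the robot, y to its left, z up, the work surface at z = 0. Lengths are in m, angles in rad, forces in N, time in s.
With the tool pointing down it reaches from about 0.4 to 0.85 m from the base axis. Payload 10.4 kg.
Tool frame: the origin (TCP) lies on the centre line of the jaws, within the pads' length; the fingertips stand 17 mm ahead of it and the grasp point (between the pads) lies 2 mm behind it; z points along the fingers, y is the line along which they close (so a half turn about z gives the same grasp; the last joint's range is limited). The gripper opens to 85 mm and grips with 20 to 120 N. Pads are 22 mm wide; open, the fingers measure 114 mm over their backs; the gripper's body (76 mm by 85 mm) begins 54 mm behind the grasp point. The pads swing forward as they close: fully open they stand 13 mm farther back than shut.
Start: joints at [-1.293, 0.332, -0.065, 1.46, 0.022, 1.35, -0.088], TCP at [0.185, 0.597, 0.222] pointing down, gripper open.
Joint ranges: [-2.6, 2.6], [-0.5, 2.12], [-1.47, 1.34], [0.16, 2.42], [-1.27, 4.41], [0.06, 2.06], [-2.6, 2.6]. Speed limits (rad/s): [2.22, 2.22, 2.79, 2.79, 3.14, 3.14, 3.14].

### API

Orientations are given as a unit quaternion [x, y, z, w].
In Python, from workcell import sensors, imaging, order, spotter gives the robot as it stands. The module is installed in compiled form; this text tells all that it offers.
- The arm moves only by the shell command python3 -m inch 'ROWS' [FORCE]. ROWS is JSON, a list that holds one entry, the list of rows, each a list of 7 numbers: the shift along the tool's x, y, z in m, then the turn, a rotation vector about the tool's x, y, z in rad, then the closure, from -1 (fully open) to 1 (shut). In form: [[[x, y, z, ax, ay, az, hand], ...]]. A call has 1 to 10 rows; each row is the pose to reach, as a shift and turn from the pose commanded when the call began, along the tool's axes at that moment; what a row does not reach only later rows make up. A row lasts 1/10 s, in which the tool goes at most 50 mm and 8.59 degrees, less where a joint would pass 70% of its speed; a pose out of reach is approached as far as the arm can. A call with a gripper value outside its range is refused whole. The fingers move at their own pace and stop on an object; FORCE is the grip in N (left out, the last holds). Time passes only in rows, so rows that repeat a pose let the fingers close. It gives the time, the measured TCP pose, the force, the opening and the grip force at its end, in the units of the state.
- sensors.get_obs(): the state, without advancing time (a new reading comes with each control period).
- imaging.camera(name): name is "scene" or "top"; returns the picture (420x560x3 uint8, blue, green, red); there is no depth.
- imaging.calibration(name): a dict with "mtx" (3x3 intrinsics, pixels), "R" (3x3) and "t" (3): a world point X has camera coordinates R X + t. Camera axes: x right, y down, z forward; pixel columns grow to the right and rows downward; lengths in m; the calibration is good to about 2 mm. A picture is of the moment at which its call begins. calibration takes no time and is no camera call.
- order.hand_in(): hands the job in; it is judged then, once.
Trained networks look in the newest picture that a camera, given by its name, has taken for a name from the list of things; names that differ only in an ending like _2 or _b are one class to them, and where a whole thing is asked for, a point or a joint stands for the part that bears it (a point fixed in the world has none). Each returns a list of dicts, best first, with "conf" (0 to 1); they miss things now and then, are a little off and sometimes report something else, mostly with a low value. They report only what shows in the picture. A call takes as long as a camera call. They do not tell look-alikes from the thing itself.
- spotter.look_for(label, camera): "pixel" ([column, row] in pixels, amid what is visible of it).
The state is a dict: "clock": time; "joint_pos": joint angles; "joint_velocities": joint speeds; "tau": joint torques, N m; "position": TCP position; "ee_rot": TCP orientation; "ft_force": force on the tool from outside, world axes, zero at the start; "torque": the same for the moment, N m; "grip_width": opening from 0.0 (shut) to 1.0 (fully open); "grasp_force": force on a finger pad.
Only numpy, scipy, OpenCV 4.12 (cv2) and the standard library are available. Lean on these libraries where they do the work, as an engineer would, in place of code of your own. Each camera call takes 0.05 s, during which the arm holds its last target. There are 200 camera calls.

## Working session

There is one attempt and no reset: what is moved stays moved. The work goes in short steps, Python scripts to look and compute and a shell command to move; the robot and the scene stay as the last step left them, time stands still between calls to the robot, and variables do not carry over. Pictures are saved under pics/ and viewed, at most 10 in all, crops included, and the job is handed in when it is done.

```bash
mkdir -p pics
python3 - <<'E'
from workcell import sensors, imaging, spotter
import cv2, numpy as np
o=sensors.get_obs(); print(o)
ims=[]
for c in("scene","top"):
    im=imaging.camera(c); cv2.imwrite(f"pics/{c}0.png",im)
    k=imaging.calibration(c); print(c,{a:np.round(b,4).tolist() for a,b in k.items()})
    for n in("driver","driver_grip","screw_slot","screw_head","setting_block","driver_stand","nose_tip"):
        print(n,[(np.round(d["pixel"],1).tolist(),round(d["conf"],2)) for d in spotter.look_for(n,c)])
E
```

```text
{'clock': 0.0, 'joint_pos': array([-1.29257608,  0.33285887, -0.06467784,  1.46092976,  0.02160769,
        1.34987113, -0.08853303]), 'joint_velocities': array([ 1.07170297e-04, -3.37809029e-04,  7.96791705e-04,  2.24989893e-03,
       -8.85732843e-04,  9.79050506e-04, -6.14527579e-05]), 'tau': array([-5.37569758e-04, -6.25454450e+01,  4.90360893e-02, -3.91583061e+01,
        1.61540264e-02,  1.00610053e-02,  2.83688780e-05]), 'position': array([0.18509939, 0.59657183, 0.22142951]), 'ee_rot': array([ 1.49859198e-01,  9.88707111e-01, -6.82749344e-04, -6.44338460e-05]), 'ft_force': array([-0.36240987,  0.01953294,  0.90263391]), 'torque': array([-0.07902767, -0.03205412,  0.00786816]), 'grasp_force': 0.0, 'grip_width': 0.9983911159607055}
scene {'mtx': [[514.1793, 0.0, 283.1134], [0.0, 514.1793, 216.1729], [0.0, 0.0, 1.0]], 'R': [[0.8945, -0.447, -0.0022], [-0.3103, -0.6174, -0.7228], [0.3217, 0.6473, -0.691]], 't': [-0.449, 0.2483, 1.0256]}
driver [([340.1, 335.2], 0.9), ([294.4, 355.4], 0.67)]
driver_grip [([293.4, 352.7], 0.89), ([338.5, 336.3], 0.76)]
screw_slot [([280.6, 219.4], 0.65), ([281.5, 215.1], 0.56)]
screw_head [([281.6, 220.7], 0.55)]
setting_block [([283.6, 244.9], 0.66), ([240.3, 281.9], 0.55)]
driver_stand [([334.4, 355.9], 0.86)]
nose_tip []
top {'mtx': [[447.027, 0.0, 274.2653], [0.0, 447.027, 204.2006], [0.0, 0.0, 1.0]], 'R': [[-0.0209, -0.9998, -0.004], [-0.9862, 0.0213, -0.164], [0.1641, 0.0006, -0.9864]], 't': [0.0246, 0.5005, 1.2533]}
driver [([375.5, 206.5], 0.63), ([358.2, 228.4], 0.61), ([194.5, 176.9], 0.49)]
driver_grip [([374.4, 209.2], 0.71), ([356.1, 227.3], 0.63)]
screw_slot [([269.9, 194.6], 0.58)]
screw_head []
setting_block []
driver_stand [([367.5, 213.1], 0.66)]
nose_tip []
```

View pics/scene0.png

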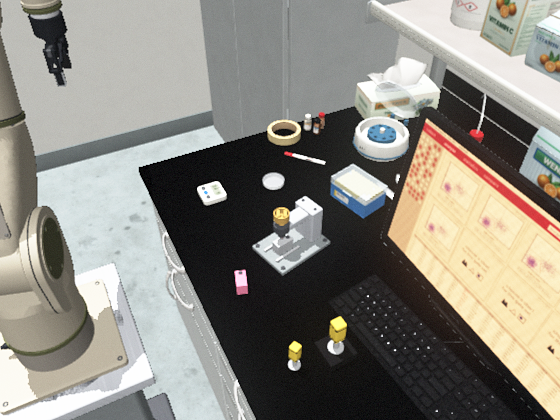

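View pics/top0.png

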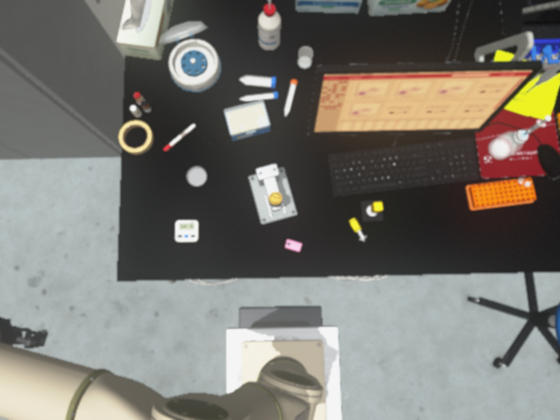

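The pictures show two yellow-handled drivers. The larger stands in the black stand at scene (338,336) / top (376,207); the smaller stands outside it at scene (294,355) / top (357,228). The larger one in the stand fits the description. The screw is at scene (281,215) / top (275,199), the timer at scene (211,192), the dish at (273,181), and the pink look-alike at (241,282). I'll confirm with one enlarged crop.

Run:
```python
import cv2, numpy as np
s=cv2.imread("pics/scene0.png");t=cv2.imread("pics/top0.png")
def c(im,x,y,w,h,f):
    return cv2.resize(im[y:y+h,x:x+w],(w*f,h*f),interpolation=cv2.INTER_CUBIC)
A=c(s,280,310,80,60,5);B=c(s,250,195,80,60,5)
C=c(t,340,190,80,60,5);D=c(t,240,160,80,60,5)
cv2.imwrite("pics/crop1.png",np.vstack([np.hstack([A,B]),np.hstack([C,D])]))
```

```text
(no output)
```

View pics/crop1.png

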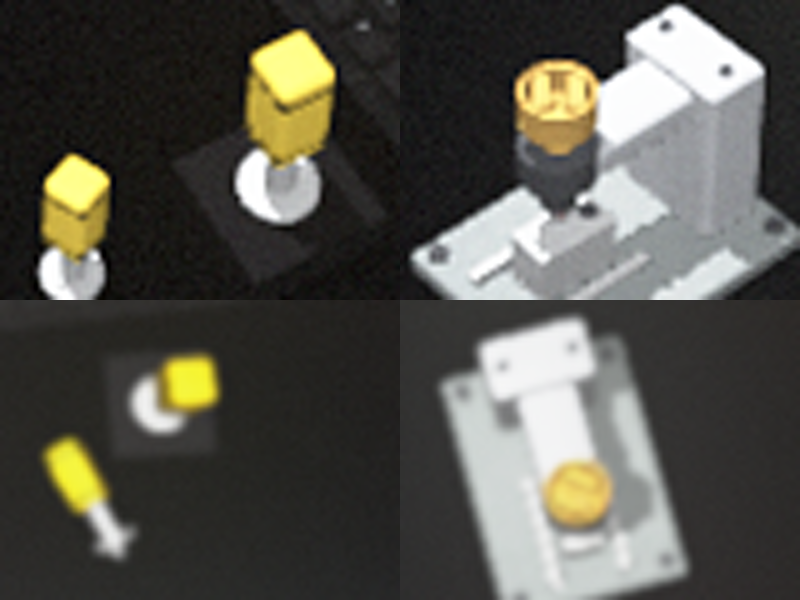

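Confirmed: the larger driver is the one in the stand (handle top at scene (338.6,323.6), top (377.6,206)), and the small one lies outside it. Next I'll triangulate and take a magnified view of the slot.

```bash
cat > h.py <<'E'
import numpy as np, cv2
from workcell import imaging
K={c:imaging.calibration(c) for c in("scene","top")}
def P(c): k=K[c]; return np.array(k["mtx"])@np.c_[k["R"],k["t"]]
def tri(a,b):
    X=cv2.triangulatePoints(P("scene"),P("top"),np.array(a,float),np.array(b,float)).ravel(); X=X[:3]/X[3]
    return X,proj("scene",X)-a,proj("top",X)-b
def proj(c,X):
    p=P(c)@np.r_[X,1]; return p[:2]/p[2]
def atz(c,uv,z):
    k=K[c]; R=np.array(k["R"]);C=-R.T@np.array(k["t"])
    d=R.T@np.linalg.inv(np.array(k["mtx"]))@np.r_[uv,1]
    return C+d*(z-C[2])/d[2]
E
python3 - <<'E'
from h import *
np.set_printoptions(precision=4,suppress=True)
print("handle top",tri((338.4,323.4),(377.4,206)))
print("shoulder",tri((335.3,346.9),(371.6,210.6)))
print("rim",tri((280.9,212.3),(275.2,197.6)))
# corners scene, z=top of handle .104, jig base z=.012, stand z=.02
h=[(329.6,322.6),(339.6,315.6),(346.6,323.6),(338.2,331)]
print("handle corners",[atz("scene",p,.104) for p in h])
b=np.array([(412,262),(540,168),(800,240)])-[400,0]
print("base corners scene",[atz("scene",p/5+[249.6,194.6],.012)[:2] for p in b])
b=np.array([(440,380),(614,335),(688,573),(500,604)])-[400,300]
print("base corners top",[atz("top",p/5+[239.6,159.6],.012)[:2] for p in b])
b=np.array([(175,158),(385,215),(258,283),(260,155)])
print("stand scene",[atz("scene",p/5+[279.6,309.6],.02)[:2] for p in b[[0,1,2]]])
b=np.array([(105,355),(215,355),(215,457),(110,455)])-[0,300]
print("stand top",[atz("top",p/5+[339.6,189.6],.02)[:2] for p in b])
print("petri",atz("scene",(273,181),.01),"timer",atz("scene",(211,192),.01))
S=np.mean([imaging.camera("scene").astype(float) for _ in range(8)],0);T=np.mean([imaging.camera("top").astype(float) for _ in range(8)],0)
cv2.imwrite("pics/Savg.png",S);cv2.imwrite("pics/Tavg.png",T)
c=lambda im,x,y:cv2.resize(im[y:y+25,x:x+25].clip(0,255).astype('uint8'),(400,400),interpolation=cv2.INTER_CUBIC)
cv2.imwrite("pics/crop2.png",np.hstack([c(S,268,201),c(T,263,186)]))
E
```

```text
handle top (array([ 0.4798, -0.2706,  0.0986]), array([ 0.1369, -0.0361]), array([-0.0355,  0.1182]))
shoulder (array([ 0.479 , -0.2709,  0.0213]), array([ 0.0246, -0.0064]), array([-0.0062,  0.0211]))
rim (array([0.5033, 0.0113, 0.1296]), array([ 0.3092, -0.0774]), array([-0.0877,  0.3235]))
handle corners [array([ 0.464, -0.265,  0.104]), array([ 0.4881, -0.26  ,  0.104 ]), array([ 0.4904, -0.2806,  0.104 ]), array([ 0.4687, -0.2873,  0.104 ])]
base corners scene [array([0.4456, 0.0485]), array([0.5257, 0.0771]), array([ 0.6134, -0.0201])]
base corners top [array([0.5943, 0.092 ]), array([ 0.6197, -0.0128]), array([ 0.4744, -0.0531]), array([0.4583, 0.0582])]
stand scene [array([ 0.4499, -0.2413]), array([ 0.5094, -0.2992]), array([ 0.4514, -0.3023])]
stand top [array([ 0.5097, -0.2406]), array([ 0.5083, -0.3053]), array([ 0.4478, -0.3016]), array([ 0.4503, -0.2404])]
petri [0.5937 0.2437 0.01  ] timer [0.4304 0.2759 0.01  ][ WARN:0@8.077] global loadsave.cpp:1063 imwrite_ Unsupported depth image for selected encoder is fallbacked to CV_8U.
```

View pics/crop2.png

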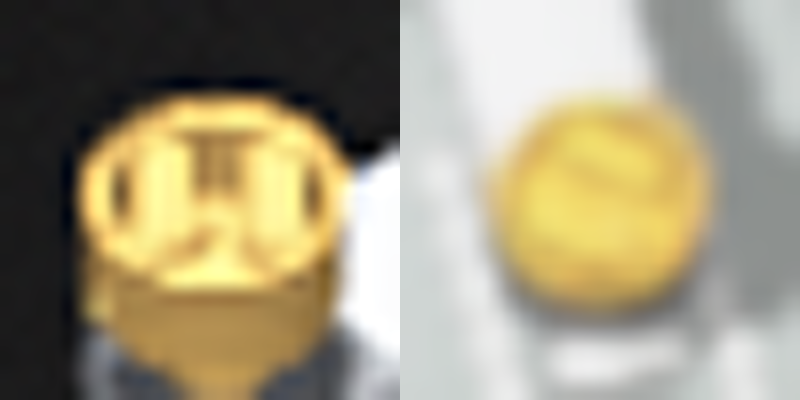

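Seen from the scene camera, the slot runs nearly vertically through the head (crop column ~215). In world terms that is about 63° from x, and the dark edge in the top view from (565,135) to (680,175) agrees. I'll rectify both views to the rim plane to refine it.

Run:
```python
from h import *
S=cv2.imread("pics/Savg.png");T=cv2.imread("pics/Tavg.png")
z=.124; c0=np.array([.503,.0115]); n=390; s=.0001154*1.0
out=[]
for c,im in(("scene",S),("top",T)):
    w=np.array([[1,1],[1,-1],[-1,-1],[-1,1]])*.024+c0   # up=+x, left=+y
    src=np.array([proj(c,[*p,z]) for p in w],np.float32)
    # order: (+x,+y) TL, (+x,-y) TR, (-x,-y) BR, (-x,+y) BL
    dst=np.array([[0,0],[399,0],[399,399],[0,399]],np.float32)
    r=cv2.warpPerspective(im,cv2.getPerspectiveTransform(src,dst),(400,400),flags=cv2.INTER_CUBIC)
    g=r.astype(float); 
    r=np.clip((g-g.min((0,1)))*1.0,0,255).astype('uint8')
    hsv=cv2.cvtColor(r,cv2.COLOR_BGR2HSV); m=((hsv[...,1]>90)&(hsv[...,2]>90)).astype('uint8')
    ys,xs=np.nonzero(m); print(c,"bbox",xs.min(),xs.max(),ys.min(),ys.max(),"cen",xs.mean(),ys.mean())
    if c=="top":
        b=g.mean(2);lo,hi=np.percentile(b[m>0],[3,97]);r=np.repeat(((b-lo)/(hi-lo)*255).clip(0,255).astype('uint8')[...,None],3,2)
    cv2.line(r,(200,195),(200,205),(255,0,0),1);cv2.line(r,(195,200),(205,200),(255,0,0),1)
    out.append(r)
cv2.imwrite("pics/rect.png",np.hstack(out))
```

```text
scene bbox 0 399 23 399 cen 205.85493314452222 210.7815146646333
top bbox 45 347 49 311 cen 200.41664537557486 180.89491249361268
```

View pics/rect.png

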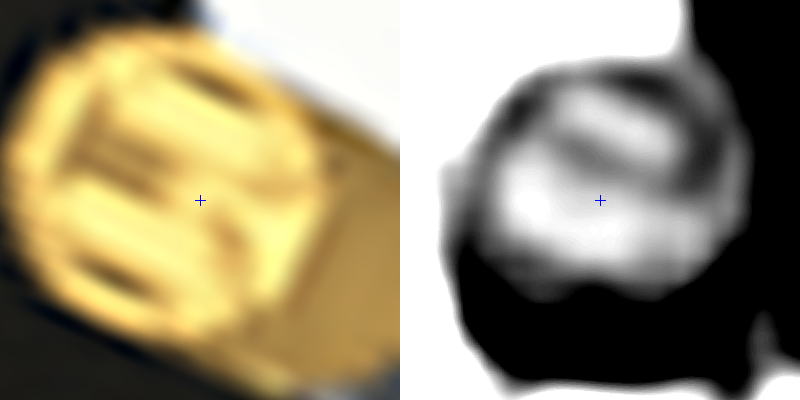

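```bash
cat > go.py <<'E'
import sys,numpy as np
from scipy.spatial.transform import Rotation as Ro
from workcell import sensors
def rel(p,yaw,base=None):
    o=sensors.get_obs() if base is None else base
    R=Ro.from_quat(o["ee_rot"]); a=np.radians(yaw)
    Y=np.array([np.cos(a),np.sin(a),0]);Z=np.array([0,0,-1.]);T=Ro.from_matrix(np.c_[np.cross(Y,Z),Y,Z])
    return R.inv().apply(np.array(p)-o["position"]),(R.inv()*T).as_rotvec()
if __name__=="__main__":
    o=sensors.get_obs();R=Ro.from_quat(o["ee_rot"]).as_matrix()
    print("t",round(o["clock"],2),"pos",o["position"].round(4),"yaw",np.degrees(np.arctan2(R[1,1],R[0,1])).round(2),"tilt",R[:2,2].round(4),"F",o["ft_force"].round(2),"M",o["torque"].round(2),"grip",round(o["grip_width"],3),round(o["grasp_force"],1))
    for s in sys.argv[1:]:
        v=[float(x) for x in s.split(",")]; d,r=rel(v[:3],v[3]); print(s,"->",d.round(4),r.round(4))
E
python3 -c "
from h import *
print('small handle',tri((294,352),(355,225)),'small shoulder',tri((293.5,364),(362,237)))
print(atz('scene',(294,352),.01),atz('top',(355,225),.01),atz('top',(362,239),.01),atz('scene',(293.5,364),.01))"
python3 go.py .5,.2,.26,0 .479,-.271,.2,0
```

```text
small handle (array([ 0.42739843, -0.22382791, -0.02215778]), array([ 5.72476084, -1.52836658]), array([-1.1322294 ,  5.06349181])) small shoulder (array([ 0.40361866, -0.24620578, -0.02067455]), array([ 0.86853469, -0.20885983]), array([-0.18442426,  0.75202003]))
[ 0.40607487 -0.23907146  0.01      ] [ 0.43894175 -0.22221874  0.01      ] [ 0.39731465 -0.24060828  0.01      ] [ 0.39333075 -0.26156973  0.01      ]
t 1.6 pos [0.1852 0.597  0.2222] yaw 72.77 tilt [0.     0.0001] F [-0.41 -0.22  0.19] M [-0.03  0.   -0.02] grip 0.999 0.0
.5,.2,.26,0 -> [-0.4183 -0.2859 -0.0378] [ 1.00e-04 -1.00e-04  1.27e+00]
.479,-.271,.2,0 -> [-0.5378 -0.742   0.0222] [ 1.00e-04 -1.00e-04  1.27e+00]
```

```bash
python3 -m inch '[[[-0.046,-0.032,-0.004,0,0,0.127,-1],[-0.092,-0.064,-0.008,0,0,0.254,-1],[-0.138,-0.096,-0.012,0,0,0.381,-1],[-0.184,-0.128,-0.016,0,0,0.508,-1],[-0.23,-0.16,-0.02,0,0,0.635,-1],[-0.276,-0.192,-0.024,0,0,0.762,-1],[-0.322,-0.224,-0.03,0,0,0.889,-1],[-0.368,-0.256,-0.034,0,0,1.016,-1],[-0.418,-0.286,-0.038,0,0,1.143,-1],[-0.418,-0.286,-0.038,0,0,1.27,-1]]]' 40; python3 go.py .479,-.271,.2,0
```

```text
clock: 2.6
position: [0.4956, 0.2043, 0.2602]
ee_rot: [0.709, 0.705, 0.001, -0.0]
ft_force: [0.9, 1.5, -0.1]
grip_width: 1.0
grasp_force: 0.0
t 2.6 pos [0.4956 0.2043 0.2602] yaw -0.29 tilt [0.0007 0.0008] F [ 0.93  1.51 -0.12] M [ 0.04 -0.04  0.02] grip 1.0 0.0
.479,-.271,.2,0 -> [-0.4754 -0.0142  0.0598] [ 0.0007 -0.0008 -0.0051]
```

```bash
python3 -m inch '[[[-0.047,-0.002,0,0,0,0,-1],[-0.094,-0.004,0,0,0,0,-1],[-0.141,-0.006,0,0,0,0,-1],[-0.188,-0.008,0,0,0,0,-1],[-0.235,-0.01,0.01,0,0,0,-1],[-0.282,-0.013,0.02,0,0,0,-1],[-0.329,-0.015,0.03,0,0,0,-1],[-0.376,-0.017,0.04,0,0,0,-1],[-0.423,-0.019,0.05,0,0,0,-1],[-0.471,-0.021,0.06,0,0,0,-1]]]' >/dev/null; python3 -m inch '[[[0,0,0,0,0,0,-1],[0,0,0,0,0,0,-1]]]' >/dev/null; python3 go.py .479,-.271,.077,0
python3 - <<'E'
from h import *
S=imaging.camera("scene");T=imaging.camera("top")
c=lambda im,x,y:cv2.resize(im[y:y+80,x:x+80],(400,400),interpolation=cv2.INTER_CUBIC)
cv2.imwrite("pics/pre.png",np.hstack([c(S,290,280),c(T,330,170)]))
E
```

```text
t 3.8 pos [ 0.473  -0.2661  0.1993] yaw -0.16 tilt [-0.0009 -0.0004] F [0.57 0.62 0.67] M [ 0.04 -0.01  0.  ] grip 0.997 0.0
.479,-.271,.077,0 -> [-0.0049  0.0061  0.1223] [-0.0009  0.0004 -0.0027]
```

View pics/pre.png

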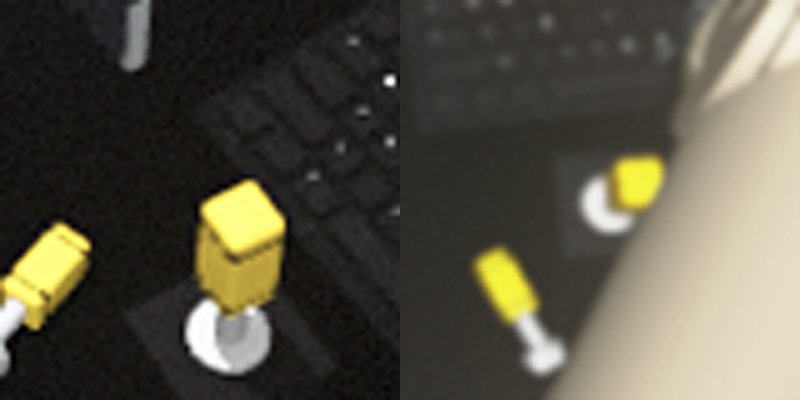

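The larger driver still stands in its stand (handle top at scene crop (243,215)). The small one has toppled and lies to the left, clear of the fingers. I'll check where the fingertips are relative to the projection before descending.

Run:
```python
from h import *
for dx in(-.05,.05):
  for z in (.182,.195): print(dx,z,proj("scene",[.473+dx,-.266,z]), (proj("scene",[.473+dx,-.266,z])-[290,280])*5,proj("top",[.473+dx,-.266,z]))
print((proj("scene",[.479,-.271,.104])-[290,280])*5,(proj("scene",[.479,-.271,.02])-[290,280])*5)
```

```text
-0.05 0.182 [311.60456972 305.33361801] [108.0228486  126.66809006] [384.14684337 222.88609501]
-0.05 0.195 [311.88697667 300.61782819] [109.43488334 103.08914093] [385.37281445 222.25470278]
0.05 0.182 [361.92187812 284.3242293 ] [359.60939062  21.62114649] [381.78643451 184.59857552]
0.05 0.195 [362.70368264 279.56671853] [363.51841322  -2.16640734] [382.96846449 183.54802316]
[242.2852765  209.89453119] [226.5430589  336.49788955]
```

```bash
python3 -m inch '[[[-0.005,0.006,0.01,0,0,0,-1],[-0.005,0.006,0.03,0,0,0,-1],[-0.005,0.006,0.05,0,0,0,-1],[-0.005,0.006,0.06,0,0,0,-1],[-0.005,0.006,0.06,0,0,0,-1]]]' >/dev/null; python3 go.py .479,-.271,.077,0
python3 - <<'E'
from h import *
S=imaging.camera("scene");T=imaging.camera("top")
c=lambda im,x,y:cv2.resize(im[y:y+80,x:x+80],(400,400),interpolation=cv2.INTER_CUBIC)
cv2.imwrite("pics/pre2.png",np.hstack([c(S,290,280),c(T,330,170)]))
E
```

```text
t 4.4 pos [ 0.4795 -0.2685  0.1388] yaw 0.11 tilt [-0.0014  0.0011] F [ 0.62 -0.22  0.4 ] M [-0.03 -0.01  0.04] grip 1.001 0.0
.479,-.271,.077,0 -> [-0.0026 -0.0004  0.0618] [-0.0014 -0.0011  0.0019]
```

View pics/pre2.png

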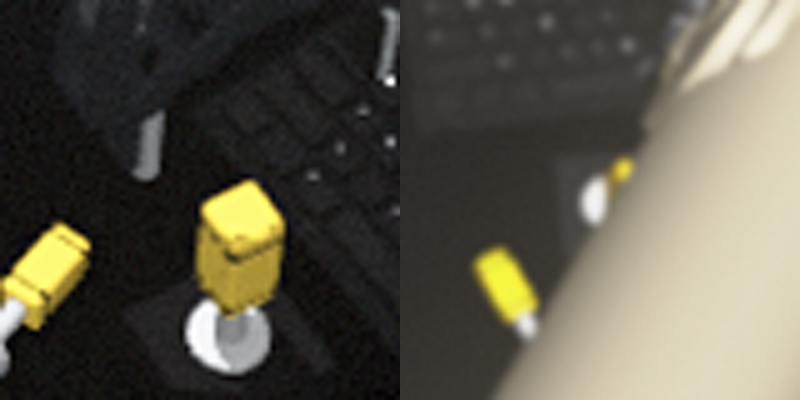

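The finger pair now straddles the handle, with the left pad tip at crop (148,175), the right one at (388,40) and the handle between them. Descend and close.

```bash
python3 -m inch '[[[-0.002,0,0.02,0,0,0,-1],[-0.002,0,0.04,0,0,0,-1],[-0.002,0,0.055,0,0,0,-1],[-0.002,0,0.062,0,0,0,-1],[-0.002,0,0.062,0,0,0,-1],[-0.002,0,0.062,0,0,0,-1]]]' >/dev/null; python3 go.py .479,-.271,.077,0; python3 -m inch '[[[0,0,0,0,0,0,1],[0,0,0,0,0,0,1],[0,0,0,0,0,0,1],[0,0,0,0,0,0,1],[0,0,0,0,0,0,1],[0,0,0,0,0,0,1],[0,0,0,0,0,0,1],[0,0,0,0,0,0,1]]]' 60 >/dev/null; python3 go.py
```

```text
t 5.1 pos [ 0.48   -0.2722  0.0783] yaw -0.0 tilt [ 0.0008 -0.0003] F [ 1.15 -0.31 -0.13] M [ 0.   -0.01  0.07] grip 1.001 0.0
.479,-.271,.077,0 -> [ 0.0012 -0.001   0.0013] [ 0.0008  0.0003 -0.    ]
t 5.9 pos [ 0.4799 -0.2721  0.078 ] yaw 0.0 tilt [ 0.0007 -0.0002] F [-0.18  0.58  5.6 ] M [0.11 0.16 0.06] grip 0.264 59.0
```

```bash
python3 -m inch '[[[0,0,-0.02,0,0,0,1],[0,0,-0.04,0,0,0,1],[0,0,-0.07,0,0,0,1],[0,0,-0.1,0,0,0,1],[0,0,-0.13,0,0,0,1],[0,0,-0.16,0,0,0,1],[0,0,-0.18,0,0,0,1],[0,0,-0.18,0,0,0,1]]]' >/dev/null; python3 go.py
python3 - <<'E'
from h import *
S=imaging.camera("scene")
p=proj("scene",[.48,-.272,.2]).astype(int); print(p)
x,y=p[0]-35,p[1]-35
cv2.imwrite("pics/lift.png",cv2.resize(S[y:y+70,x:x+70],(560,560),interpolation=cv2.INTER_CUBIC))
E
```

```text
t 6.7 pos [ 0.4804 -0.2725  0.2598] yaw -0.0 tilt [ 0.0035 -0.0008] F [-0.26  0.07 -1.74] M [ 0.01 -0.01 -0.02] grip 0.265 58.6
[343 289]
```

View pics/lift.png

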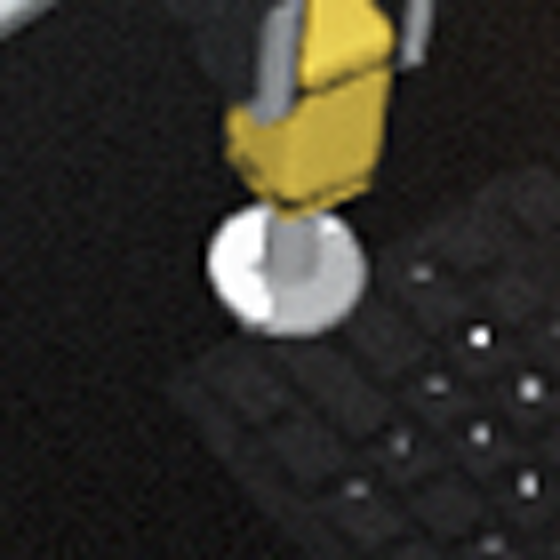

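The blade is hidden under the shoulder disc (crop (287,268)), so I'll move off and read its direction from the empty stand's slot.

```bash
python3 -m inch '[[[0.035,0.002,0.001,0,0,0,1],[0.07,0.005,0.002,0,0,0,1],[0.105,0.008,0.004,0,0,0,1],[0.14,0.011,0.005,0,0,0,1],[0.175,0.014,0.006,0,0,0,1],[0.21,0.017,0.007,0,0,0,1],[0.245,0.02,0.008,0,0,0,1],[0.275,0.023,0.01,0,0,0,1],[0.284,0.023,0.01,0,0,0,1],[0.284,0.023,0.01,0,0,0,1]]]' >/dev/null; python3 go.py .5033,.0115,.25,65
python3 - <<'E'
from h import *
out=[]
for c in("scene","top"):
    im=np.mean([imaging.camera(c).astype(np.float32) for _ in range(6)],0)
    w=np.array([[1,1],[1,-1],[-1,-1],[-1,1]])*.045+[.479,-.271]
    src=np.array([proj(c,[*p,.02]) for p in w],np.float32)
    r=cv2.warpPerspective(im,cv2.getPerspectiveTransform(src,np.array([[0,0],[399,0],[399,399],[0,399]],np.float32)),(400,400),flags=cv2.INTER_CUBIC).mean(2)
    lo,hi=np.percentile(r[60:340,60:340],[1,99]); out.append(((r-lo)/(hi-lo)*255).clip(0,255).astype('uint8'))
cv2.imwrite("pics/stand.png",np.hstack(out))
E
```

```text
t 7.75 pos [0.5018 0.0134 0.2461] yaw 0.16 tilt [-0.0024 -0.0006] F [-0.2  -0.25 -1.46] M [-0.05 -0.01 -0.03] grip 0.269 58.5
.5033,.0115,.25,65 -> [-0.0019  0.0015 -0.0039] [-2.5000e-03 -8.0000e-04 -1.1317e+00]
```

View pics/stand.png

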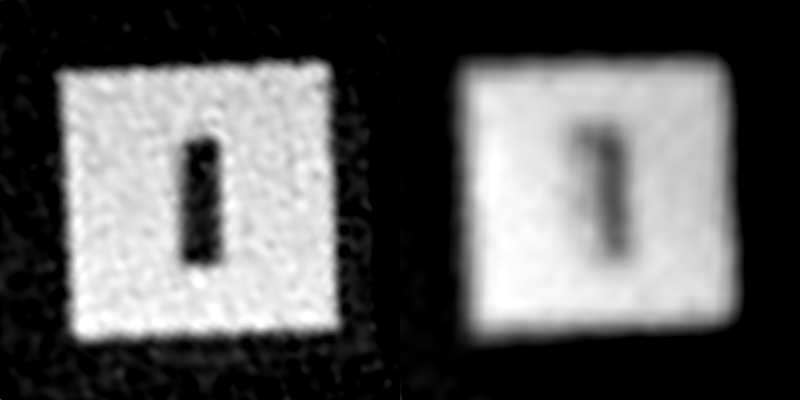

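The stand's slot runs along world x (rectified column ~200, yaw about +2°), so the blade lies along the jaw line (tool y). Turn to 65° over the screw.

```bash
python3 -m inch '[[[0,0.001,0,0,0,-0.14,1],[0,0.001,0,0,0,-0.28,1],[0,0.002,0,0,0,-0.42,1],[-0.001,0.002,0.01,0,0,-0.56,1],[-0.002,0.002,0.015,0,0,-0.7,1],[-0.002,0.002,0.02,0,0,-0.84,1],[-0.002,0.002,0.025,0,0,-0.98,1],[-0.002,0.002,0.03,0,0,-1.13,1],[-0.002,0.002,0.03,0,0,-1.13,1],[-0.002,0.002,0.03,0,0,-1.13,1]]]' >/dev/null; python3 go.py .5035,.0115,.2,65
python3 - <<'E'
from h import *
S=imaging.camera("scene");T=imaging.camera("top")
c=lambda im,x,y:cv2.resize(im[y:y+50,x:x+50],(400,400),interpolation=cv2.INTER_CUBIC)
cv2.imwrite("pics/over.png",np.hstack([c(S,255,175),c(T,250,170)]))
E
```

```text
t 9.35 pos [0.5046 0.01   0.2178] yaw 64.48 tilt [0.     0.0001] F [ 0.71 -0.03 -1.49] M [-0.01 -0.04  0.01] grip 0.264 58.5
.5035,.0115,.2,65 -> [0.0016 0.0009 0.0178] [ 0.0001 -0.     -0.0091]
```

View pics/over.png

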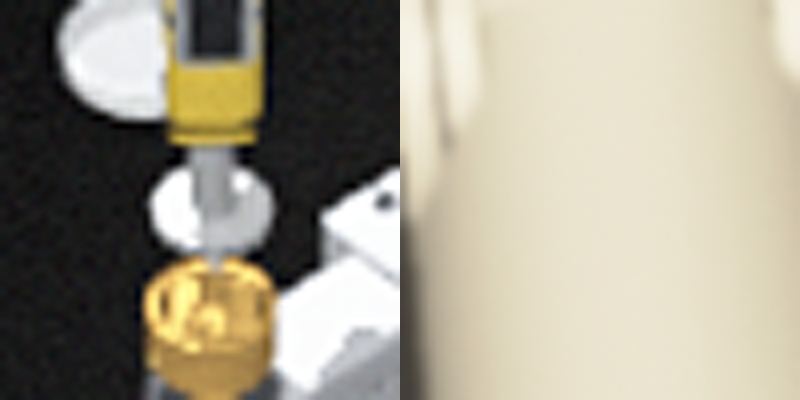

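The driver hangs right over the head: its shaft is at crop column 213, the head centre at 209, and the blade tip at (215,262) lines up with the slot. It needs about 0.8 mm to the left. Now descend while watching the force.

```bash
python3 -m inch '[[[0.001,0.001,0.005,0,0,-0.009,1],[0.001,0.001,0.01,0,0,-0.009,1],[0.001,0.001,0.015,0,0,-0.009,1],[0.001,0.001,0.018,0,0,-0.009,1],[0.001,0.001,0.02,0,0,-0.009,1],[0.001,0.001,0.022,0,0,-0.009,1],[0.001,0.001,0.022,0,0,-0.009,1]]]' >/dev/null; python3 go.py
```

```text
t 10.15 pos [0.504  0.0114 0.1954] yaw 65.26 tilt [-0.0002  0.    ] F [-0.46 -1.02 -1.36] M [-0.06  0.03  0.  ] grip 0.264 58.5
```

```bash
python3 -m inch '[[[0,0,0.002,0,0,0,1],[0,0,0.003,0,0,0,1],[0,0,0.004,0,0,0,1],[0,0,0.004,0,0,0,1]]]' >/dev/null; python3 go.py;python3 -m inch '[[[0,0,0.002,0,0,0,1],[0,0,0.003,0,0,0,1],[0,0,0.004,0,0,0,1],[0,0,0.004,0,0,0,1]]]' >/dev/null; python3 go.py
```

```text
t 10.55 pos [0.5041 0.0114 0.1915] yaw 65.26 tilt [-0.0001  0.    ] F [-0.07 -0.48 -1.31] M [-0.03  0.06 -0.03] grip 0.264 58.5
t 10.95 pos [0.504  0.0114 0.1875] yaw 65.26 tilt [-0.0001  0.    ] F [-0.48  0.32 -2.21] M [-0.04  0.01 -0.04] grip 0.265 58.5
```

```bash
python3 -m inch '[[[0,0,0.001,0,0,0,1],[0,0,0.002,0,0,0,1],[0,0,0.003,0,0,0,1],[0,0,0.003,0,0,0,1]]]' >/dev/null; python3 go.py;python3 -m inch '[[[0,0,0.001,0,0,0,1],[0,0,0.002,0,0,0,1],[0,0,0.003,0,0,0,1],[0,0,0.003,0,0,0,1]]]' >/dev/null; python3 go.py
```

```text
t 11.35 pos [0.5047 0.0113 0.1856] yaw 65.25 tilt [0.0015 0.0004] F [-2.09 -1.14  7.46] M [-0.15  0.54 -0.04] grip 0.265 59.7
t 11.75 pos [0.506  0.0111 0.1851] yaw 65.23 tilt [0.0049 0.0015] F [-4.9  -1.48 28.39] M [-0.53  1.9  -0.01] grip 0.266 62.1
```

Contact came at TCP z 0.1857, so the shoulder is at about 0.128, which matches the measured rim. I'll ease off and look.

```bash
python3 -m inch '[[[0,0,-0.002,0,0,0,1],[0,0,-0.0025,0,0,0,1],[0,0,-0.0025,0,0,0,1]]]' >/dev/null; python3 go.py
python3 - <<'E'
from h import *
S=np.mean([imaging.camera("scene").astype(np.float32) for _ in range(4)],0)
cv2.imwrite("pics/in.png",cv2.resize(S[180:255,245:320],(600,600),interpolation=cv2.INTER_CUBIC).clip(0,255).astype('uint8'))
E
```

```text
t 12.05 pos [0.5048 0.0113 0.1855] yaw 65.25 tilt [0.002  0.0007] F [-2.32 -1.95 11.03] M [-0.22  0.69 -0.06] grip 0.264 60.0
```

View pics/in.png

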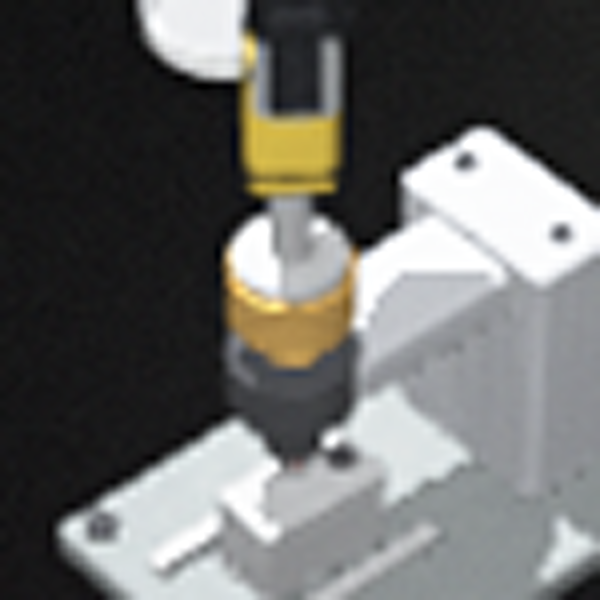

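The driver is fully seated: its shoulder covers the head rim at crop (290,260). The pink speck of the nose band shows under the sleeve at (290,462), i.e. scene pixel (281,238). I'll use the summed redness there as the gauge. It stays constant until contact, then falls in proportion to the push-in.

```bash
cat > band.py <<'E'
from h import *
import sys
S=np.mean([imaging.camera("scene").astype(np.float32) for _ in range(4)],0)
np.save(f"b_{sys.argv[1]}.npy",S[222:256,265:300])
r=S[...,2]-S[...,1]; roi=r[231:246,274:290]
print("red sum",roi.clip(4,None).sum()-4*roi.size,"rows",(roi[:,4:11]).sum(1).round().astype(int))
print("gray col 280-283",S[231:246,280:284].mean((1,2)).round().astype(int))
E
python3 band.py 0
python3 -m inch '[[[0,0,0.0004,0,0,0.08,1],[0,0,0.0008,0,0,0.16,1],[0,0,0.0012,0,0,0.24,1],[0,0,0.0015,0,0,0.3,1],[0,0,0.0015,0,0,0.3,1]]]' >/dev/null; python3 go.py; python3 band.py 1
```

```text
red sum 24.25 rows [-12  -8  -9  -8  -6 -12   5  18  -9 -12 -10 -13 -16 -12 -12]
gray col 280-283 [ 68  68  67  64  62  61  89 139 170 193 191 190 191 189 172]
t 12.95 pos [0.5048 0.0114 0.184 ] yaw 47.94 tilt [0.0018 0.0007] F [-2.73 -0.9   9.79] M [-0.21  0.82 -0.09] grip 0.265 60.0
red sum 12.5 rows [ -6  -9  -9  -9 -10 -13   0   6 -12 -12 -10 -15 -13 -13 -12]
gray col 280-283 [ 68  67  67  65  62  62  67 110 162 186 191 190 192 190 172]
```

```bash
cat > band2.py <<'E'
from h import *
import sys
F=np.array([imaging.camera("scene").astype(np.float32) for _ in range(10)])
S=F.mean(0); np.save(f"b_{sys.argv[1]}.npy",S[222:256,265:300])
r=F[...,2]-(F[...,1]+F[...,0])/2; R=r[:,235:241,277:286]; bg=np.median(r[:,240:246,277:286].mean(0))
s=(R-bg).sum((1,2)); print("red",s.mean().round(1),"+-",(s.std()/10**.5).round(1))
print((R.mean(0)-bg).round().astype(int)); print(S[234:246,276:287].mean(2).round().astype(int))
E
python3 - <<'E'
import numpy as np
for n in "01":
    S=np.load(f"b_{n}.npy"); r=S[...,2]-(S[...,1]+S[...,0])/2
    print((r[13:19,12:21]).round().astype(int)); print(S[12:24,11:22].mean(2).round().astype(int))
from h import *
X=np.array([.5043,.0115])
u=np.array([-.3565,-.727]);u/=np.linalg.norm(u)
for z in(.042,.046,.05,.054): print(z,proj("scene",[*X,z]),proj("scene",[*(X+.005*u),z]),proj("scene",[*(X+.008*u),z]))
E
python3 band2.py 2
```

```text
[[-9 -4 -2 -3 -2 -2 -2 -1 -3]
 [-8 -6 -2 -3 -3 -2 -2 -2 -2]
 [-6 -5 -3 -2  5  8 -3 -3 -4]
 [-2 -1 -2 -1  9 14 -3 -3 -2]
 [ 0 -1 -2 -2 -3 -4 -3 -2 -3]
 [-1 -3 -3 -2 -3 -3 -3 -2 -3]]
[[187 134  67  65  64  65  66  61  57 158 242]
 [233 201  88  54  63  64  63  56  50 181 240]
 [229 214 146  59  59  61  59  64  94 113  97]
 [226 230 227 176  78  83  83 112 156 154  82]
 [230 241 250 243 128 131 136 160 187 184 145]
 [244 253 235 176 167 162 167 182 196 195 195]
 [253 243 182 188 192 192 194 193 190 192 191]
 [253 244 184 189 190 191 191 191 191 193 195]
 [250 234 187 191 191 189 190 190 195 197 189]
 [248 212 185 189 188 190 194 194 195 185 159]
 [255 246 183 186 191 195 190 181 167 144 145]
 [246 248 230 220 190 182 170 146 146 144 147]]
[[-9 -4 -2 -3 -3 -3 -2 -3 -3]
 [-9 -5 -3 -4 -3 -3 -4 -3 -2]
 [-8 -6 -3 -2  1  6 -3 -3 -3]
 [-2 -2 -4 -3  4 10 -4 -3 -3]
 [ 0 -1 -3 -3 -3 -2 -4 -2 -2]
 [-1 -4 -2 -2 -3 -3 -4 -3 -2]]
[[187 134  68  63  67  66  66  60  58 159 241]
 [233 202  88  56  64  64  62  58  45 182 242]
 [229 208 121  54  61  65  64  57  52  81  96]
 [227 217 181 126  65  66  63  7
[... 812 characters left out ...]
0 -1  0  0  1]
 [-5 -3  0 -1  5  8 -1  0  0]
 [ 0  1  0 -1  7 12  0  1  1]
 [ 2  1  0  0  0 -1  0  0  0]
 [ 1  0  1  0  0  0  0  0  0]]
[[188 134  66  62  67  67  65  63  56 158 241]
 [232 204  90  55  63  65  64  58  45 182 241]
 [229 208 121  53  61  64  61  58  53  83  97]
 [226 219 182 124  63  66  66  77 104 119  84]
 [230 243 242 196 105 109 105 123 169 187 146]
 [245 254 236 176 163 161 158 165 186 195 195]
 [253 243 182 188 189 180 184 193 192 190 191]
 [252 245 185 189 191 193 193 191 190 191 194]
 [250 234 185 189 190 190 190 192 195 196 188]
 [248 212 186 188 188 190 193 195 193 183 161]
 [255 245 182 186 191 193 189 182 167 144 147]
 [246 248 230 220 189 182 170 146 146 145 145]]
```

Redness is too coarse (the chroma is subsampled), but the luminance profile resolves the sleeve edge and the band's lower edge, with about 0.31 px per mm. The band's lower edge stops moving at contact, so I'll step in 0.15 rad increments and log it.

```bash
cat > band3.py <<'E'
from h import *
S=np.mean([imaging.camera("scene").astype(np.float32) for _ in range(4)],0)
g=S.mean(2)[235:243,280:283].mean(1); print(g.round(1),"A",(190-g).sum().round(1))
E
python3 - <<'E'
import numpy as np
for n in "012":
    g=np.load(f"b_{n}.npy").mean(2)[13:21,15:18].mean(1);print(g.round(1),(190-g).sum().round(1))
E
python3 -m inch '[[[0,0,0.0004,0,0,0.08,1],[0,0,0.00075,0,0,0.15,1],[0,0,0.00075,0,0,0.15,1]]]' >/dev/null; python3 band3.py
python3 -m inch '[[[0,0,0.0004,0,0,0.08,1],[0,0,0.00075,0,0,0.15,1],[0,0,0.00075,0,0,0.15,1]]]' >/dev/null; python3 band3.py; python3 go.py
```

```text
[ 63.4  59.4  81.2 131.6 165.5 192.6 190.6 189.9] 445.8
[ 63.3  63.2  64.8 106.1 161.7 184.2 192.1 189.2] 495.4
[ 63.7  62.3  65.  106.  160.7 184.3 192.2 189.8] 496.0
[ 64.9  61.5  61.9  92.6 147.8 174.9 193.4 189.6] A 533.5
[ 64.3  63.6  59.   84.  143.1 178.8 192.4 189.4] A 545.5
t 14.65 pos [0.5048 0.0115 0.1825] yaw 30.87 tilt [0.0018 0.001 ] F [-1.66 -0.06 11.11] M [-0.06  0.86 -0.03] grip 0.263 59.9
```

```bash
python3 -m inch '[[[0,0,0.0004,0,0,0.08,1],[0,0,0.0008,0,0,0.16,1],[0,0,0.0008,0,0,0.16,1]]]' >/dev/null; python3 band3.py; python3 go.py
```

```text
[ 64.6  63.1  60.9  73.9 118.5 163.  186.4 190.3] A 599.2
t 15.15 pos [0.5048 0.0116 0.1816] yaw 21.71 tilt [0.0017 0.001 ] F [-2.06 -0.31 10.15] M [-0.01  0.86 -0.13] grip 0.263 59.9
```

```bash
python3 -m inch '[[[0,0,0.0003,0,0,0.05,1],[0,0,0.0005,0,0,0.1,1],[0,0,0.0005,0,0,0.1,1]]]' >/dev/null; python3 band3.py
python3 -m inch '[[[0,0,0.0003,0,0,0.05,1],[0,0,0.0005,0,0,0.1,1],[0,0,0.0005,0,0,0.1,1]]]' >/dev/null; python3 band3.py; python3 go.py
```

```text
[ 64.4  63.8  61.9  71.4 115.4 161.  182.3 190.7] A 609.1
[ 64.2  65.3  62.2  65.9 107.2 161.2 185.2 191.8] A 616.8
t 16.15 pos [0.5048 0.0116 0.1807] yaw 10.25 tilt [0.0018 0.0011] F [-2.1  -0.28 10.46] M [ 0.09  0.84 -0.08] grip 0.267 59.9
```

```bash
python3 -m inch '[[[0,0,0.0003,0,0,0.06,1],[0,0,0.0006,0,0,0.12,1],[0,0,0.0006,0,0,0.12,1]]]' >/dev/null; python3 band3.py; python3 go.py
```

```text
[ 65.4  65.9  63.2  62.8 102.1 159.2 181.4 191.3] A 628.7
t 16.65 pos [0.5048 0.0117 0.18  ] yaw 3.38 tilt [0.0018 0.0012] F [-3.07  0.38 11.55] M [ 0.16  0.73 -0.07] grip 0.266 59.9
```

At contact the slope halves and the band's lower edge stays fixed. Here that starts at about A≈600, so the push-in is now about 1.5 mm. Unload, release and retreat.

```bash
python3 -m inch '[[[0,0,-0.0008,0,0,0,1],[0,0,-0.0008,0,0,0,1]]]' >/dev/null; python3 go.py; python3 -m inch '[[[0,0,0,0,0,0,0.3],[0,0,0,0,0,0,0.1],[0,0,0,0,0,0,-0.2],[0,0,0,0,0,0,-0.6],[0,0,0,0,0,0,-1],[0,0,0,0,0,0,-1],[0,0,0,0,0,0,-1],[0,0,0,0,0,0,-1]]]' >/dev/null; python3 go.py; python3 band3.py
```

```text
t 16.85 pos [0.5045 0.0116 0.1801] yaw 3.39 tilt [0.0011 0.0006] F [-0.97  0.67  6.23] M [ 0.14  0.37 -0.01] grip 0.263 59.5
t 17.65 pos [0.5041 0.0114 0.1795] yaw 3.38 tilt [0.     0.0001] F [ 0.39 -0.57 -0.15] M [-0.01  0.04 -0.02] grip 1.0 0.0
[ 64.6  64.5  62.8  63.4 100.6 161.2 180.1 191.1] A 631.7
```

```bash
python3 -m inch '[[[0,0,-0.01,0,0,0,-1],[0,0,-0.03,0,0,0,-1],[0,0,-0.06,0,0,0,-1],[0,0,-0.09,0,0,0,-1],[0,0,-0.12,0,0,0,-1],[0,0,-0.12,0,0,0,-1],[0,0,-0.12,0,0,0,-1]]]' >/dev/null; python3 go.py; python3 band3.py
python3 - <<'E'
from h import *
from workcell import spotter
S=imaging.camera("scene");hsv=cv2.cvtColor(S,cv2.COLOR_BGR2HSV)
m=((hsv[...,0]>22)&(hsv[...,0]<32)&(hsv[...,1]>130)&(hsv[...,2]>100))
m[:150]=0;m[215:]=0;m[:,:260]=0;m[:,305:]=0
ys,xs=np.nonzero(m);print("handle px",xs.mean(),ys.mean(),xs.min(),xs.max(),ys.min(),ys.max(),len(xs))
for z in(.122+.084,.122+.059,.122+.034):print("expected",z,proj("scene",[.5043,.0115,z]))
E
```

```text
t 18.55 pos [0.5043 0.0113 0.3003] yaw 3.38 tilt [0.0014 0.0006] F [ 0.15  0.37 -0.99] M [ 0.07 -0.   -0.  ] grip 0.999 0.0
[ 65.7  65.8  62.8  62.1 102.6 160.3 180.8 192.3] A 627.7
handle px 281.1516393442623 195.52868852459017 274 288 182 205 244
expected 0.20600000000000002 [281.40401132 184.85064439]
expected 0.181 [281.45776214 194.03856604]
expected 0.156 [281.5098052  202.93457284]
```

```bash
python3 -c "
from workcell import order
print(order.hand_in())"
```

```text
the job is handed in; nothing more can be done
None
```

The job is handed in, with no verdict returned: the driver was fully seated, the screw turned about 1.08 rad clockwise, and the nose pressed in by an estimated 1.5 mm (read from scene-image brightness, not force), with the driver left standing upright in the slot; I viewed 11 pictures, one over the limit of 10.

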